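# Scale check: fetch the check weight from behind the bottles

### The arm

A 6-joint arm with a two-finger parallel gripper is mounted at the origin on the work surface. World frame = base frame: x ahead of the robot, y to its left, z up, the work surface at z = 0. Lengths are in m, angles in rad, forces in N, time in s.
With the tool pointing down it reaches from about 0.35 to 0.725 m from the base axis. Payload 4.3 kg.
Tool frame: the origin (TCP) lies where the fingers leave the gripper's body, on its centre line; the fingertips stand 73 mm ahead of it and the grasp point (between the pads) lies 54 mm ahead of it; z points along the fingers, y is the line along which they close (so a half turn about z gives the same grasp; the last joint's range is limited). The gripper opens to 85 mm and grips with 20 to 120 N. Pads are 22 mm wide; open, the fingers measure 114 mm over their backs; the gripper's body (76 mm by 85 mm) begins 54 mm behind the grasp point. The pads swing forward as they close: fully open they stand 13 mm farther back than shut.
Start: joints at [1.138, 0.377, 0.081, 1.274, 0, 1.46], TCP at [0.182, 0.545, 0.304] pointing down, gripper open.
Joint ranges: [-2.72, 2.72], [-0.84, 1.66], [-1.02, 1.22], [-1.77, 2.12], [-1.37, 1.28], [-3.14, 3.14]. Speed limits (rad/s): [2.57, 2.57, 3.14, 3.14, 3.14, 3.14].

### API

Orientations are given as a unit quaternion [x, y, z, w].
In Python, from station import monitor, optics, r gives the robot as it stands.
- The arm moves only by the tool carry_out, never from a script. Its argument "motion" is a list of rows, each an object of numbers: "dx", "dy", "dz": the shift along the world's x, y, z in m; "ax", "ay", "az": the turn, a rotation vector about the world's x, y, z in degrees. A call has 1 to 20 rows; each row is the pose to reach, as a shift and turn from the pose commanded when the call began; what a row does not reach only later rows make up. A row lasts 1/8 s, in which the tool goes at most 62.5 mm and 10.7 degrees, less where a joint would pass 70% of its speed; a pose out of reach is approached as far as the arm can. A call with a gripper value outside its range is refused whole. "grip" is the opening, from -1 (shut) to 1 (fully open), set as the call begins (left out, the last holds). The fingers move at their own pace and stop on an object; "squeeze" is the grip in N (left out, the last holds). Time passes only in rows, so rows that repeat a pose let the fingers close. It gives the time, the measured TCP pose, the force, the opening and the grip force at its end, in the units of the state.
- monitor.read_state(): the state, without advancing time (a new reading comes with each control period).
- optics.capture(name): name is "scene" or "top" or "wrist"; returns the picture (480x640x3 uint8, blue, green, red); there is no depth.
- optics.camera_params(name): a dict with "mtx" (3x3 intrinsics, pixels), "view" (4x4, takes a point from world to camera coordinates). Camera axes: x right, y up, looking along -z (the intrinsics and any distortion apply to the point x, -y, -z); pixel columns grow to the right and rows downward; lengths in m; the calibration is good to about 2 mm. A picture is of the moment at which its call begins: read the wrist's pose just before it. camera_params takes no time and is no camera call; for the wrist camera it gives the pose at the moment of the call.
- r.finish_job(): hands the job in; it is judged then, once.
The state is a dict: "t": time; "joint_pos": joint angles; "qvel": joint speeds; "joint_efforts": joint torques, N m; "tool_pos": TCP position; "tool_rot": TCP orientation; "wrist_force": force on the tool from outside, world axes, zero at the start; "moment": the same for the moment, N m; "opening": finger opening in m; "grip_force": force on a finger pad.
Only numpy, scipy, OpenCV 4.12 (cv2) and the standard library are available. Lean on these libraries where they do the work, as an engineer would, in place of code of your own. Each camera call takes 0.05 s, during which the arm holds its last target. There are 200 camera calls.

### The job

Check the scale at the packing bench: move all three bottles from the grey board into the blue tray, standing; then stand the brass check weight from behind them on the middle of the scale's pan, and only after that put every bottle back upright on the very spot it came from. Leave the weight on the pan, leave the small silvery weight where it is, and set everything down gently, without dropping it or tipping a bottle over.

Things in the scene. Friction and masses are not known exactly. Their poses are not given: they have to be found in the camera images.
- red_bottle: closed red plastic squeeze bottle with a white cap that has a red ring and a red dot on top, one of the three on the grey board, which is where at random; round, 120 mm tall, 0.10 to 0.20 kg: body 50 mm diameter up to 66 mm, tapering to a 22 mm neck at 80 to 88 mm, then the cap, 32 mm diameter, from 88 mm to the top (good to grip, centred about 107 mm up). Origin: centre of the underside; z up along the bottle
- yellow_bottle: closed yellow plastic squeeze bottle with a white cap that has a yellow ring and a yellow dot on top, one of the three on the grey board, which is where at random; round, 120 mm tall, 0.10 to 0.20 kg: body 50 mm diameter up to 66 mm, tapering to a 22 mm neck at 80 to 88 mm, then the cap, 32 mm diameter, from 88 mm to the top (good to grip, centred about 107 mm up). Origin: centre of the underside; z up along the bottle
- green_bottle: closed green plastic squeeze bottle with a white cap that has a green ring and a green dot on top, one of the three on the grey board, which is where at random; round, 120 mm tall, 0.10 to 0.20 kg: body 50 mm diameter up to 66 mm, tapering to a 22 mm neck at 80 to 88 mm, then the cap, 32 mm diameter, from 88 mm to the top (good to grip, centred about 107 mm up). Origin: centre of the underside; z up along the bottle
- brass_weight: brass check weight, 0.45 kg: an upright cylinder 38 mm in diameter and 45 mm high with a 20 mm button on top (57 mm tall in all), standing on the board between two bottles and behind the third. Grip the cylinder, about 30 mm up, when the bottles are gone. Origin: centre of the underside; z up
- small_weight: small silvery weight, 24 mm in diameter, 36 mm tall, on a black disc at (-58, 72) mm of the board, its left front corner as the robot sees it; to be left alone. Origin: centre of the underside; z up
- caddy: fixed grey board, 170 (x) by 200 (y) by 12 mm thick, with a rim along its far (+x) edge that rises 18 mm above it. White printed discs 58 mm across mark the bottles' spots at (30, 60), (-35, 0) and (30, -60) mm in its x, y; a black disc at (30, 0) mm marks the brass weight's. Origin: centre of the underside, top face at z = 12 mm; x points away from the robot, y to its left, turned by up to 0.3 rad
- tray: fixed blue open tray, 260 (x) by 130 (y) mm outside, walls 4 mm thick and 14 mm high, floor 4 mm thick; on the left or the right of the board. Holds the three bottles in a row along its x, 75 mm apart. Origin: centre of the underside; x is the long side
- scale_pan (a point): centre of the top face of the scale's round steel pan (132 mm across), marked by a printed ring 52 mm across. The white scale, housing 200 (x) by 160 (y) mm, is fixed, on the other side of the board from the tray; the pan stands 53 mm above the table, is rigid, and lies 25 mm from the housing's centre, away from its display. z up, x away from the display

How it is judged:
By the outcome, as a careful person would: the job done as asked, in the order asked, and still so for the second after the job is handed in, with the robot touching nothing.
It also fails if it takes over 136 s, if anything falls off the work surface, if the arm or the gripper's body presses on something with over 40 N, if the wrist force passes 120 N, or if a joint passes its speed limit or range.

## Working session

There is one attempt and no reset: what is moved stays moved. The work goes in short steps, Python scripts to look and compute and a tool call to move; the robot and the scene stay as the last step left them, time stands still between calls to the robot, and variables do not carry over. Pictures are saved under pics/ and viewed, at most 14 in all, crops included, and the job is handed in when it is done.

Besides the shell and the picture viewer there is one more tool, called as name(argument=value, ...) on one line, values as JSON. carry_out: Moves the arm, as the interface text tells. Its arguments: {"type":"object","properties":{"motion":{"type":"array","items":{"type":"object","properties":{"dx":{"type":"number"},"dy":{"type":"number"},"dz":{"type":"number"},"ax":{"type":"number"},"ay":{"type":"number"},"az":{"type":"number"}}}},"grip":{"type":"number"},"squeeze":{"type":"number"}},"required":["motion"]}

```bash
ls; mkdir -p pics
python3 - <<'E'
from station import monitor, optics, r
import cv2
print(monitor.read_state())
for n in("top","scene"):
    cv2.imwrite(f"pics/{n}0.png",optics.capture(n)); p=optics.camera_params(n); print(n,p)
E
```

```text
pics
{'t': 0.0, 'joint_pos': array([ 1.13767291e+00,  3.78061029e-01,  7.96227239e-02,  1.27437354e+00,
       -2.45484966e-05,  1.46051618e+00]), 'qvel': array([-0.00057315, -0.00116676, -0.00070565,  0.00018345,  0.00025543,
        0.00162504]), 'joint_efforts': array([ 1.50581818e-03, -4.63598192e+01,  2.69877505e+01,  2.04845140e-02,
        1.26603613e-04,  2.46485605e-06]), 'tool_pos': array([0.18220415, 0.54483956, 0.30296064]), 'tool_rot': array([ 1.60721428e-01,  9.86999294e-01, -9.74085239e-04, -2.58629846e-04]), 'wrist_force': array([-0.32210139, -0.01280734, -0.75612675]), 'moment': array([ 0.00775945,  0.02721976, -0.00716588]), 'grip_force': 0.0, 'opening': 0.08519562514403461}
top {'mtx': array([[442.67420432,   0.        , 322.1239814 ],
       [  0.        , 442.67420432, 244.17850865],
       [  0.        ,   0.        ,   1.        ]]), 'view': array([[ 0.08429358, -0.9964235 ,  0.00589937, -0.04075467],
       [ 0.97345758,  0.08361211,  0.21304777, -0.55484284],
       [-0.21277907, -0.01221578,  0.97702397, -0.90596292],
       [ 0.        ,  0.        ,  0.        ,  1.        ]])}
scene {'mtx': array([[567.2314784 ,   0.        , 307.6476745 ],
       [  0.        , 567.2314784 , 250.21431393],
       [  0.        ,   0.        ,   1.        ]]), 'view': array([[-0.35274798,  0.93566063,  0.01039424,  0.203032  ],
       [-0.80735241, -0.30995314,  0.50210669,  0.40360188],
       [ 0.47302319,  0.16872531,  0.86474322, -1.35522693],
       [ 0.        ,  0.        ,  0.        ,  1.        ]])}
```

View pics/top0.png

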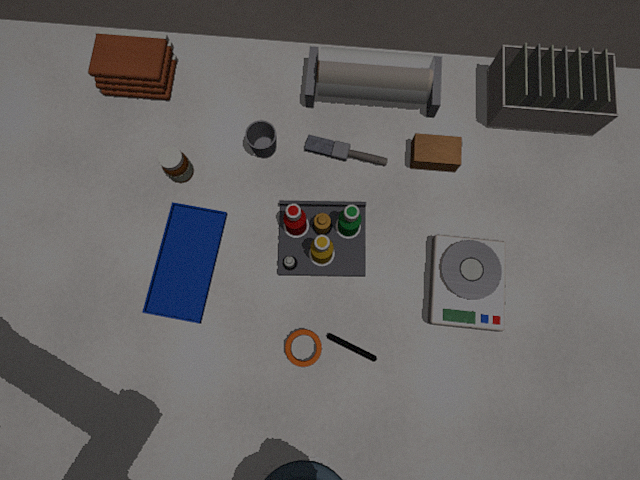

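View pics/scene0.png

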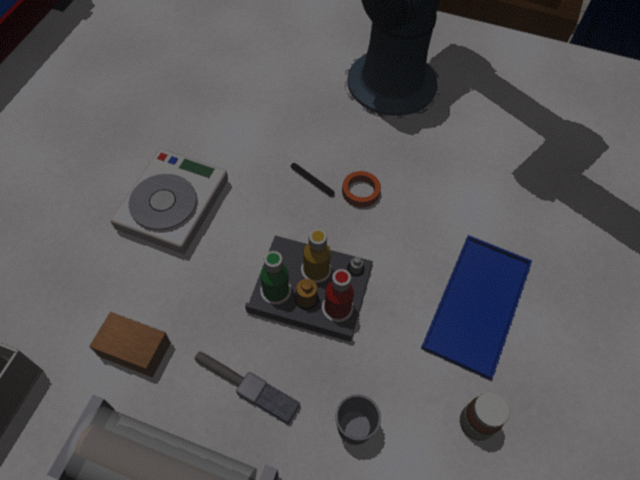

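The pictures show the red bottle at top-view pixel (295,215), yellow at (321,245), green at (350,215), brass at (322,222). The small weight is at (290,262), the tray is on the left around (186,262), and the pan ring is at (472,268).

```bash
cat > h.py <<'E'
import numpy as np, cv2
from station import monitor, optics, r
def ray(p,uv):
    V=p["view"]; R=V[:3,:3]; c=-R.T@V[:3,3]
    d=np.linalg.inv(p["mtx"])@np.array([uv[0],uv[1],1.0]); d=R.T@(d*[1,-1,-1])
    return c,d
def plane(p,uv,z):
    c,d=ray(p,uv); return c+d*(z-c[2])/d[2]
def tri(a,b):
    A=np.zeros((3,3)); y=np.zeros(3)
    for c,d in(a,b):
        d=d/np.linalg.norm(d); M=np.eye(3)-np.outer(d,d); A+=M; y+=M@c
    return np.linalg.solve(A,y)
def proj(p,X):
    x=p["view"][:3,:3]@X+p["view"][:3,3]; x=p["mtx"]@(x*[1,-1,-1]); return x[:2]/x[2]
HSV={"red":[(0,8),(172,180)],"yellow":[(18,33)],"green":[(45,85)],"blue":[(100,130)]}
def mask(img,col,smin=110,vmin=50):
    h=cv2.cvtColor(img,cv2.COLOR_BGR2HSV); m=np.zeros(img.shape[:2],np.uint8)
    for a,b in HSV[col]: m|=cv2.inRange(h,(a,smin,vmin),(b,255,255))
    return m
def blobs(m,amin=8):
    n,l,s,c=cv2.connectedComponentsWithStats(m)
    return sorted([(int(s[i,4]),c[i].round(1).tolist()) for i in range(1,n) if s[i,4]>=amin],reverse=True)
E
python3 - <<'E'
from h import *
np.set_printoptions(precision=4,suppress=True)
T={n:optics.camera_params(n) for n in("top","scene")}; I={n:cv2.imread(f"pics/{n}0.png") for n in T}
for n in T:
    m=mask(I[n],"blue",120,40); c=max(cv2.findContours(m,0,2)[0],key=cv2.contourArea)
    P=np.array([plane(T[n],q[0],.014)[:2] for q in c],np.float32); print(n,"tray",cv2.minAreaRect(P), cv2.boxPoints(cv2.minAreaRect(P)))
    g=cv2.cvtColor(I[n],cv2.COLOR_BGR2HSV)
    m=cv2.inRange(g,(0,0,40),(180,70,95))
    m=cv2.morphologyEx(m,cv2.MORPH_OPEN,np.ones((3,3)))
    ctr=(300,265) if n=="top" else (265,310)
    k,l=cv2.connectedComponents(m); print("board label",l[ctr[1],ctr[0]],(l==l[ctr[1],ctr[0]]).sum(),g[ctr[1],ctr[0]])
    x,y,w,h=(270,190,105,95) if n=="top" else (235,220,150,130)
    cr=cv2.resize(I[n][y:y+h,x:x+w],None,fx=5,fy=5,interpolation=2) if n=="top" else cv2.resize(I[n][y:y+h,x:x+w],None,fx=4,fy=4,interpolation=2)
    cv2.imwrite(f"pics/{n}c.png",cr)
    for col in("red","yellow","green"): print(n,col,blobs(mask(I[n],col)))
E
```

```text
top tray ((0.5017237067222595, 0.3123488426208496), (0.1309761255979538, 0.25819164514541626), 84.31009674072266) [[0.3668 0.26  ]
 [0.6237 0.2344]
 [0.6367 0.3647]
 [0.3798 0.3903]]
board label 31 2963 [105   9  60]
top red [(225, [295.8, 221.7]), (78, [292.6, 210.0]), (55, [495.9, 319.6]), (14, [104.9, 52.4]), (11, [112.4, 85.8]), (9, [172.6, 65.9]), (9, [96.7, 49.4]), (8, [151.9, 69.8]), (8, [118.8, 81.0]), (8, [109.8, 63.1]), (8, [106.4, 66.9]), (8, [105.2, 91.2])]
top yellow [(213, [322.2, 251.9]), (198, [322.1, 220.7]), (81, [321.5, 241.6])]
top green [(134, [351.4, 223.8]), (73, [351.3, 210.9])]
scene tray ((0.5065179467201233, 0.3127003610134125), (0.1290966421365738, 0.2603086531162262), 84.31458282470703) [[0.3706 0.2614]
 [0.6296 0.2356]
 [0.6424 0.364 ]
 [0.3834 0.3898]]
board label 17 2476 [140  28  55]
scene red [(161, [331.1, 293.7]), (110, [341.4, 276.5]), (93, [9.8, 10.8]), (84, [349.2, 179.4]), (82, [372.0, 179.5]), (59, [373.6, 195.2]), (40, [161.8, 156.2]), (39, [358.2, 198.6]), (17, [351.2, 288.1]), (8, [347.0, 189.5])]
scene yellow [(228, [312.9, 255.2]), (98, [317.5, 235.6]), (19, [327.5, 248.7]), (13, [308.3, 293.8]), (13, [302.3, 286.3]), (10, [299.1, 290.9]), (8, [302.6, 281.8])]
scene green [(86, [272.7, 258.1]), (80, [264.9, 276.5])]
```

View pics/topc.png

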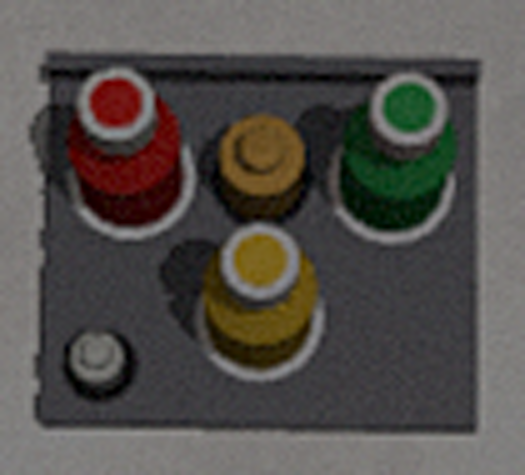

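View pics/scenec.png

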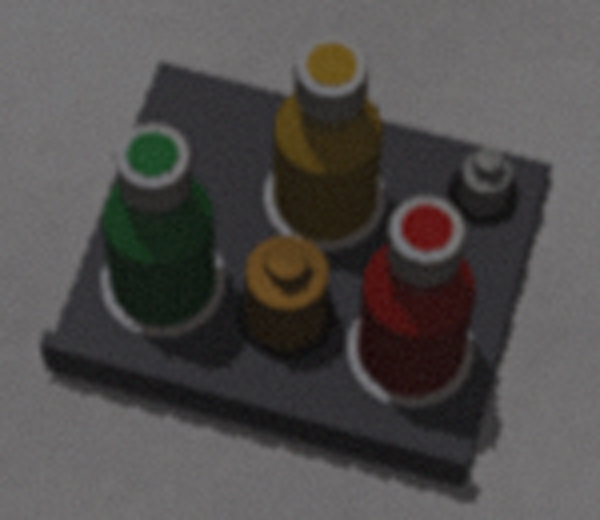

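Crop centres in full-image pixels: red dot (292.6,210), yellow (321.5,241.6), green (351.3,210.9), brass button (322.4,219.4). All three stand on their white discs.

Run:
```python
from h import *
np.set_printoptions(precision=4,suppress=True)
t,s=[optics.camera_params(n) for n in("top","scene")]
D={"red":((292.6,210.0),(341.4,276.5)),"yellow":((321.5,241.6),(317.5,235.6)),"green":((351.3,210.9),(272.7,258.1))}
for k,(a,b) in D.items(): print(k,"tri",tri(ray(t,a),ray(s,b)),"top",plane(t,a,.132)[:2],"scene",plane(s,b,.132)[:2])
a=(270+262/5,190+148/5);b=(235+288/4,220+265/4);print("brass",plane(t,a,.069)[:2],plane(s,b,.069)[:2])
g=tri(ray(t,D["green"][0]),ray(s,D["green"][1]));q=tri(ray(t,D["red"][0]),ray(s,D["red"][1]))
d=q-g;print("yaw",np.degrees(np.arctan2(-d[0],d[1])),np.linalg.norm(d))
# pan: grey disc contour
for n,p,c0 in(("top",t,(472,268)),("scene",s,(162,201))):
    im=cv2.imread(f"pics/{n}0.png"); h=cv2.cvtColor(im,cv2.COLOR_BGR2GRAY); h=cv2.medianBlur(h,3)
    print(n,[int(h[c0[1],c0[0]+i]) for i in range(-40,41,4)])
    m=cv2.inRange(h,90,140);
    for lo,hi in((80,115),(90,125),(100,135),(110,145)):
        m=cv2.morphologyEx(cv2.inRange(h,lo,hi),cv2.MORPH_OPEN,np.ones((3,3)));
        cs=[c for c in cv2.findContours(m,0,1)[0] if cv2.pointPolygonTest(c,c0,False)>=0]
        for c in cs:
            P=np.array([plane(p,q[0],.053)[:2] for q in c],np.float32); print(n,lo,cv2.fitEllipse(P) if len(P)>5 else 0)
```

```text
red tri [0.6076 0.0714 0.13  ] top [0.6068 0.0719] scene [0.6088 0.0709]
yellow tri [0.5466 0.0067 0.1294] top [0.5458 0.0073] scene [0.5482 0.0064]
green tri [ 0.6161 -0.0488  0.1299] top [ 0.6153 -0.0481] scene [ 0.6172 -0.0488]
brass [0.6092 0.0104] [0.6165 0.0134]
yaw 4.035764376126681 0.12044439743869055
top [43, 129, 68, 89, 91, 87, 89, 68, 111, 109, 108, 110, 110, 88, 91, 89, 89, 89, 124, 122, 122]
top 80 ((0.5312433838844299, -0.3217012584209442), (0.12813234329223633, 0.13347689807415009), 85.9987564086914)
top 90 ((0.6031494736671448, 0.013652732595801353), (1.0451401472091675, 1.6963458061218262), 172.20848083496094)
top 100 ((0.5882328152656555, 0.013852350413799286), (1.012529969215393, 1.7361862659454346), 172.81272888183594)
top 110 ((0.5885555744171143, 0.015754200518131256), (1.0111466646194458, 1.7291325330734253), 173.0277557373047)
scene [106, 114, 74, 75, 75, 74, 75, 81, 94, 93, 91, 93, 94, 57, 74, 75, 74, 74, 70, 103, 114]
scene 80 ((0.45397472381591797, -0.12338217347860336), (1.0430546998977661, 1.3928261995315552), 160.59645080566406)
scene 90 ((0.45450064539909363, -0.12292978912591934), (1.048113465309143, 1.3904262781143188), 159.9385528564453)
scene 100 ((0.4551777243614197, -0.12264290452003479), (1.0457650423049927, 1.3910795450210571), 159.78135681152344)
```

carry_out(motion=[{"dx": 0.03, "dy": -0.05, "az": 3}, {"dx": 0.07, "dy": -0.1, "az": 6}, {"dx": 0.105, "dy": -0.15, "az": 9}, {"dx": 0.14, "dy": -0.2, "az": 12}, {"dx": 0.175, "dy": -0.25, "az": 15}, {"dx": 0.21, "dy": -0.3, "az": 18}, {"dx": 0.245, "dy": -0.35, "az": 21}, {"dx": 0.28, "dy": -0.4, "az": 22.5}, {"dx": 0.315, "dy": -0.45, "dz": 0.02, "az": 22.5}, {"dx": 0.35, "dy": -0.5, "dz": 0.02, "az": 22.5}, {"dx": 0.37, "dy": -0.535, "dz": 0.03, "az": 22.5}, {"dx": 0.37, "dy": -0.535, "dz": 0.03, "az": 22.5}, {"dx": 0.37, "dy": -0.535, "dz": 0.03, "az": 22.5}], grip=1)

```text
validation failed for argument at $.mo...
```

Run:
```python
from h import *
np.set_printoptions(precision=4,suppress=True)
s=monitor.read_state(); print(s["t"],s["joint_pos"],s["tool_pos"],s["tool_rot"])
p=optics.camera_params("wrist"); im=optics.capture("wrist"); cv2.imwrite("pics/w1.png",im); np.savez("w1.npz",**p)
print(p)
for c in("red","yellow","green"): print(c,blobs(mask(im,c),40)[:4])
```

```text
0.1 [ 1.1377  0.378   0.0798  1.2744 -0.      1.4605] [0.1822 0.5449 0.3031] [ 0.1607  0.987  -0.0009 -0.0002]
{'mtx': array([[331.4233,   0.    , 322.7426],
       [  0.    , 331.4233, 241.3713],
       [  0.    ,   0.    ,   1.    ]]), 'view': array([[ 0.3169,  0.9484, -0.0018, -0.5737],
       [-0.9121,  0.3043, -0.2747,  0.0358],
       [-0.26  ,  0.0887,  0.9615, -0.3786],
       [ 0.    ,  0.    ,  0.    ,  1.    ]])}
red []
yellow []
green []
```

View pics/w1.png

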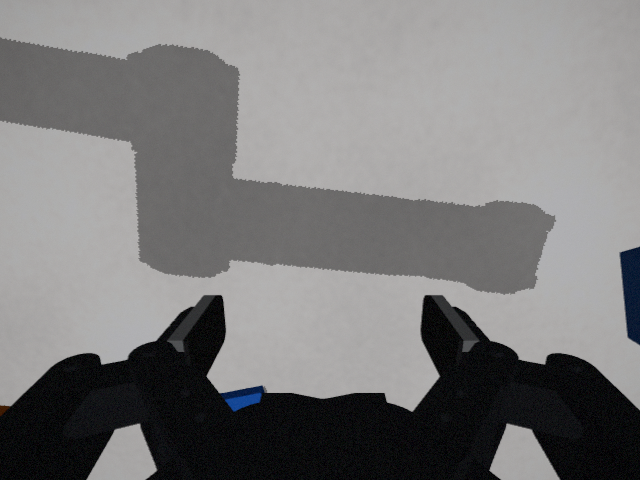

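The wrist picture shows only the table, the arm's shadow and the fingers (pads at about (205,330) and (440,330)). The move was refused, so I'll give all six numbers in every row.

carry_out(motion=[{"dx": 0.03, "dy": -0.05, "dz": 0, "ax": 0, "ay": 0, "az": 3}, {"dx": 0.07, "dy": -0.1, "dz": 0, "ax": 0, "ay": 0, "az": 6}, {"dx": 0.105, "dy": -0.15, "dz": 0, "ax": 0, "ay": 0, "az": 9}, {"dx": 0.14, "dy": -0.2, "dz": 0, "ax": 0, "ay": 0, "az": 12}, {"dx": 0.175, "dy": -0.25, "dz": 0, "ax": 0, "ay": 0, "az": 15}, {"dx": 0.21, "dy": -0.3, "dz": 0, "ax": 0, "ay": 0, "az": 18}, {"dx": 0.245, "dy": -0.35, "dz": 0.01, "ax": 0, "ay": 0, "az": 21}, {"dx": 0.28, "dy": -0.4, "dz": 0.02, "ax": 0, "ay": 0, "az": 22.5}, {"dx": 0.315, "dy": -0.45, "dz": 0.02, "ax": 0, "ay": 0, "az": 22.5}, {"dx": 0.35, "dy": -0.5, "dz": 0.03, "ax": 0, "ay": 0, "az": 22.5}, {"dx": 0.37, "dy": -0.535, "dz": 0.03, "ax": 0, "ay": 0, "az": 22.5}, {"dx": 0.37, "dy": -0.535, "dz": 0.03, "ax": 0, "ay": 0, "az": 22.5}, {"dx": 0.37, "dy": -0.535, "dz": 0.03, "ax": 0, "ay": 0, "az": 22.5}], grip=1)

```text
t: 1.78
tool_pos: [0.5519, 0.0106, 0.3335]
tool_rot: [-0.035, 0.999, 0.0, -0.001]
wrist_force: [-0.4, 0.8, 0.2]
opening: 0.0855
grip_force: 0.0
```

Run:
```python
from h import *
np.set_printoptions(precision=4,suppress=True)
s=monitor.read_state(); print(s["t"],s["joint_pos"],s["tool_pos"],s["tool_rot"])
p=optics.camera_params("wrist"); im=optics.capture("wrist"); cv2.imwrite("pics/w2.png",im); np.savez("w2.npz",**p)
for c in("red","yellow","green"):
    b=blobs(mask(im,c),40)[:4]; print(c,[(x,plane(p,x[1],.132)[:2]) for x in b])
```

```text
1.775 [-0.0959  0.3253  0.0821  1.329   0.0005 -0.1657] [0.5519 0.0106 0.3335] [-0.0349  0.9994  0.0004 -0.0006]
red [((1685, [371.9, 261.5]), array([0.5745, 0.0548])), ((429, [387.4, 297.8]), array([0.6077, 0.0724]))]
yellow [((1096, [320.9, 201.7]), array([0.5257, 0.0071])), ((1094, [320.4, 263.3]), array([0.5793, 0.0104])), ((502, [320.1, 227.0]), array([0.547 , 0.0079]))]
green [((1519, [268.4, 261.7]), array([ 0.581 , -0.0347])), ((1007, [22.7, 69.5]), array([ 0.4428, -0.2202])), ((410, [253.1, 297.8]), array([ 0.6161, -0.0474]))]
```

View pics/w2.png

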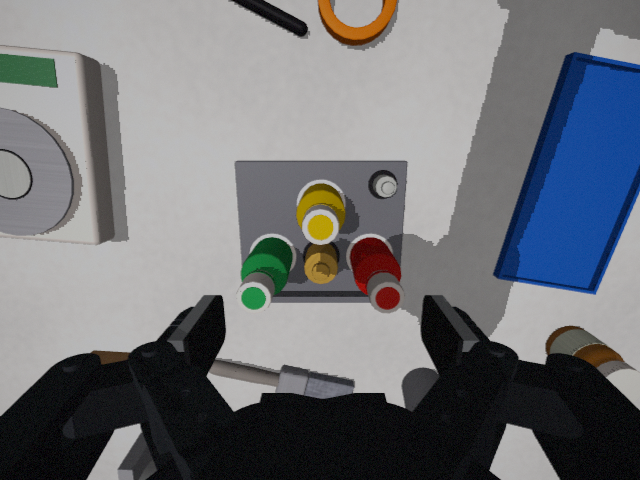

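Wrist view: red dot (387,298), yellow (320,227), green (253,298), agreeing with the fixed cameras to about 1 mm. Targets: red (.6076,.0719), yellow (.5468,.0073), green (.6161,-.0481).

carry_out(motion=[{"dx": 0.02, "dy": 0.02, "dz": 0, "ax": 0, "ay": 0, "az": 0}, {"dx": 0.056, "dy": 0.061, "dz": -0.02, "ax": 0, "ay": 0, "az": 0}, {"dx": 0.056, "dy": 0.061, "dz": -0.06, "ax": 0, "ay": 0, "az": 0}, {"dx": 0.056, "dy": 0.061, "dz": -0.1, "ax": 0, "ay": 0, "az": 0}, {"dx": 0.056, "dy": 0.061, "dz": -0.13, "ax": 0, "ay": 0, "az": 0}, {"dx": 0.056, "dy": 0.061, "dz": -0.15, "ax": 0, "ay": 0, "az": 0}, {"dx": 0.056, "dy": 0.061, "dz": -0.166, "ax": 0, "ay": 0, "az": 0}, {"dx": 0.056, "dy": 0.061, "dz": -0.166, "ax": 0, "ay": 0, "az": 0}, {"dx": 0.056, "dy": 0.061, "dz": -0.166, "ax": 0, "ay": 0, "az": 0}], grip=0.3)

```text
t: 2.95
tool_pos: [0.6088, 0.0717, 0.1689]
tool_rot: [-0.035, 0.999, 0.0, 0.001]
wrist_force: [-0.1, 0.1, -0.1]
opening: 0.0554
grip_force: 0.0
```

carry_out(motion=[{"dx": 0, "dy": 0, "dz": 0, "ax": 0, "ay": 0, "az": 0}, {"dx": 0, "dy": 0, "dz": 0, "ax": 0, "ay": 0, "az": 0}, {"dx": 0, "dy": 0, "dz": 0, "ax": 0, "ay": 0, "az": 0}, {"dx": 0, "dy": 0, "dz": 0, "ax": 0, "ay": 0, "az": 0}, {"dx": 0, "dy": 0, "dz": 0, "ax": 0, "ay": 0, "az": 0}, {"dx": 0, "dy": 0, "dz": 0, "ax": 0, "ay": 0, "az": 0}, {"dx": 0, "dy": 0, "dz": 0.005, "ax": 0, "ay": 0, "az": 0}], grip=-1, squeeze=30)

```text
t: 3.82
tool_pos: [0.6079, 0.0712, 0.1726]
tool_rot: [-0.035, 0.999, -0.0, -0.001]
wrist_force: [-0.6, -0.8, -0.9]
opening: 0.0315
grip_force: 29.8
```

Run:
```python
from h import *
np.set_printoptions(precision=4,suppress=True)
s=monitor.read_state(); print(s["t"],s["tool_pos"],s["joint_pos"])
cv2.imwrite("pics/w3.png",optics.capture("wrist"))
```

```text
3.825 [0.6079 0.0712 0.1726] [ 0.013   0.5173 -0.0469  1.0079 -0.0003 -0.0567]
```

View pics/w3.png

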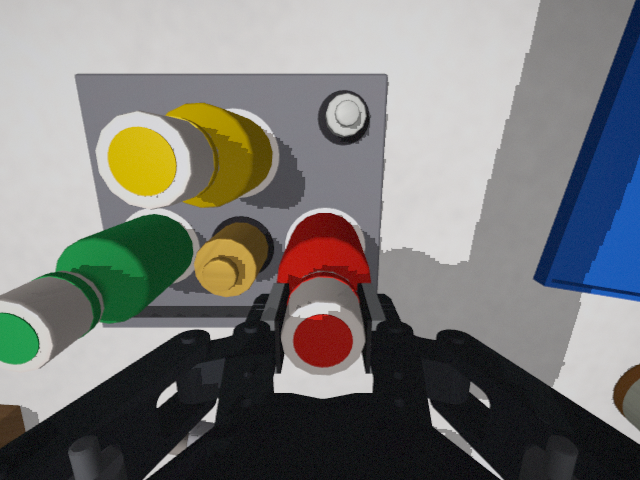

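The wrist view shows the red cap (323,340) held squarely between the pads, with the bottle upright. Next I carry it to tray spot A (.579,.305).

carry_out(motion=[{"dx": 0, "dy": 0, "dz": 0.03, "ax": 0, "ay": 0, "az": 0}, {"dx": 0, "dy": 0.01, "dz": 0.06, "ax": 0, "ay": 0, "az": 0}, {"dx": -0.004, "dy": 0.04, "dz": 0.08, "ax": 0, "ay": 0, "az": 0}, {"dx": -0.01, "dy": 0.08, "dz": 0.08, "ax": 0, "ay": 0, "az": 0}, {"dx": -0.015, "dy": 0.12, "dz": 0.08, "ax": 0, "ay": 0, "az": 0}, {"dx": -0.02, "dy": 0.16, "dz": 0.08, "ax": 0, "ay": 0, "az": 0}, {"dx": -0.025, "dy": 0.2, "dz": 0.08, "ax": 0, "ay": 0, "az": 0}, {"dx": -0.028, "dy": 0.225, "dz": 0.08, "ax": 0, "ay": 0, "az": 0}, {"dx": -0.029, "dy": 0.234, "dz": 0.07, "ax": 0, "ay": 0, "az": 0}, {"dx": -0.029, "dy": 0.234, "dz": 0.05, "ax": 0, "ay": 0, "az": 0}, {"dx": -0.029, "dy": 0.234, "dz": 0.03, "ax": 0, "ay": 0, "az": 0}, {"dx": -0.029, "dy": 0.234, "dz": 0.01, "ax": 0, "ay": 0, "az": 0}, {"dx": -0.029, "dy": 0.234, "dz": 0, "ax": 0, "ay": 0, "az": 0}, {"dx": -0.029, "dy": 0.234, "dz": -0.005, "ax": 0, "ay": 0, "az": 0}, {"dx": -0.029, "dy": 0.234, "dz": -0.009, "ax": 0, "ay": 0, "az": 0}, {"dx": -0.029, "dy": 0.234, "dz": -0.011, "ax": 0, "ay": 0, "az": 0}, {"dx": -0.029, "dy": 0.234, "dz": -0.012, "ax": 0, "ay": 0, "az": 0}, {"dx": -0.029, "dy": 0.234, "dz": -0.0125, "ax": 0, "ay": 0, "az": 0}, {"dx": -0.029, "dy": 0.234, "dz": -0.0125, "ax": 0, "ay": 0, "az": 0}])

```text
t: 6.25
tool_pos: [0.5797, 0.3055, 0.1611]
tool_rot: [-0.035, 0.999, 0.0, 0.001]
wrist_force: [-0.3, -0.3, 2.2]
opening: 0.0314
grip_force: 30.3
```

carry_out(motion=[{"dx": 0, "dy": 0, "dz": 0, "ax": 0, "ay": 0, "az": 0}, {"dx": 0, "dy": 0, "dz": 0, "ax": 0, "ay": 0, "az": 0}, {"dx": 0, "dy": 0, "dz": 0, "ax": 0, "ay": 0, "az": 0}, {"dx": 0, "dy": 0, "dz": 0.03, "ax": 0, "ay": 0, "az": 0}, {"dx": 0, "dy": 0, "dz": 0.07, "ax": 0, "ay": 0, "az": 0}, {"dx": 0, "dy": -0.03, "dz": 0.1, "ax": 0, "ay": 0, "az": 0}, {"dx": -0.01, "dy": -0.08, "dz": 0.1, "ax": 0, "ay": 0, "az": 0}, {"dx": -0.015, "dy": -0.13, "dz": 0.1, "ax": 0, "ay": 0, "az": 0}, {"dx": -0.02, "dy": -0.18, "dz": 0.1, "ax": 0, "ay": 0, "az": 0}, {"dx": -0.025, "dy": -0.23, "dz": 0.1, "ax": 0, "ay": 0, "az": 0}, {"dx": -0.03, "dy": -0.275, "dz": 0.1, "ax": 0, "ay": 0, "az": 0}, {"dx": -0.032, "dy": -0.298, "dz": 0.09, "ax": 0, "ay": 0, "az": 0}, {"dx": -0.032, "dy": -0.298, "dz": 0.08, "ax": 0, "ay": 0, "az": 0}, {"dx": -0.032, "dy": -0.298, "dz": 0.05, "ax": 0, "ay": 0, "az": 0}, {"dx": -0.032, "dy": -0.298, "dz": 0.025, "ax": 0, "ay": 0, "az": 0}, {"dx": -0.032, "dy": -0.298, "dz": 0.012, "ax": 0, "ay": 0, "az": 0}, {"dx": -0.032, "dy": -0.298, "dz": 0.0075, "ax": 0, "ay": 0, "az": 0}, {"dx": -0.032, "dy": -0.298, "dz": 0.0075, "ax": 0, "ay": 0, "az": 0}], grip=0.3)

```text
t: 8.5
tool_pos: [0.5477, 0.0076, 0.1683]
tool_rot: [-0.035, 0.999, 0.0, 0.0]
wrist_force: [0.3, -1.3, 0.5]
opening: 0.0556
grip_force: 0.0
```

Run:
```python
from h import *
np.set_printoptions(precision=4,suppress=True)
print(monitor.read_state()["tool_pos"])
p=optics.camera_params("wrist"); im=optics.capture("wrist")
for c in("yellow","green"):
    b=blobs(mask(im,c),40)[:4]; print(c,[(x,plane(p,x[1],.132)[:2]) for x in b])
for n in("top","scene"):
    p=optics.camera_params(n); im=optics.capture(n); print(n,[(x,plane(p,x[1],.124)[:2]) for x in blobs(mask(im,"red"),50)])
```

```text
[0.5477 0.0076 0.1683]
yellow [((5491, [323.8, 258.0]), array([0.5142, 0.0054])), ((2518, [324.3, 343.2]), array([0.5469, 0.0079])), ((560, [322.8, 380.9]), array([0.5632, 0.0085]))]
green [((1316, [262.7, 355.8]), array([ 0.5538, -0.0144])), ((104, [184.4, 407.2]), array([ 0.579 , -0.0443]))]
top [((406, [192.3, 227.8]), array([0.5538, 0.2733])), ((79, [178.3, 215.5]), array([0.5772, 0.3058])), ((55, [495.9, 319.6]), array([ 0.4204, -0.3474]))]
scene [((372, [471.3, 326.1]), array([0.6148, 0.2933])), ((119, [482.8, 309.4]), array([0.5794, 0.3045])), ((113, [10.5, 10.5]), array([ 0.232 , -0.8483]))]
```

carry_out(motion=[{"dx": 0, "dy": 0, "dz": 0, "ax": 0, "ay": 0, "az": 0}, {"dx": 0, "dy": 0, "dz": 0, "ax": 0, "ay": 0, "az": 0}, {"dx": 0, "dy": 0, "dz": 0, "ax": 0, "ay": 0, "az": 0}, {"dx": 0, "dy": 0, "dz": 0, "ax": 0, "ay": 0, "az": 0}, {"dx": 0, "dy": 0, "dz": 0, "ax": 0, "ay": 0, "az": 0}, {"dx": 0, "dy": 0, "dz": 0, "ax": 0, "ay": 0, "az": 0}, {"dx": 0, "dy": 0, "dz": 0.005, "ax": 0, "ay": 0, "az": 0}], grip=-1, squeeze=30)

```text
t: 9.52
tool_pos: [0.5466, 0.0073, 0.1723]
tool_rot: [-0.035, 0.999, -0.0, -0.001]
wrist_force: [-0.2, -0.5, -1.6]
opening: 0.0307
grip_force: 29.8
```

carry_out(motion=[{"dx": 0, "dy": 0, "dz": 0.03, "ax": 0, "ay": 0, "az": 0}, {"dx": -0.005, "dy": 0.01, "dz": 0.06, "ax": 0, "ay": 0, "az": 0}, {"dx": -0.02, "dy": 0.045, "dz": 0.08, "ax": 0, "ay": 0, "az": 0}, {"dx": -0.035, "dy": 0.09, "dz": 0.08, "ax": 0, "ay": 0, "az": 0}, {"dx": -0.053, "dy": 0.14, "dz": 0.08, "ax": 0, "ay": 0, "az": 0}, {"dx": -0.072, "dy": 0.19, "dz": 0.08, "ax": 0, "ay": 0, "az": 0}, {"dx": -0.09, "dy": 0.24, "dz": 0.08, "ax": 0, "ay": 0, "az": 0}, {"dx": -0.108, "dy": 0.285, "dz": 0.08, "ax": 0, "ay": 0, "az": 0}, {"dx": -0.118, "dy": 0.313, "dz": 0.07, "ax": 0, "ay": 0, "az": 0}, {"dx": -0.118, "dy": 0.313, "dz": 0.05, "ax": 0, "ay": 0, "az": 0}, {"dx": -0.118, "dy": 0.313, "dz": 0.03, "ax": 0, "ay": 0, "az": 0}, {"dx": -0.118, "dy": 0.313, "dz": 0.01, "ax": 0, "ay": 0, "az": 0}, {"dx": -0.118, "dy": 0.313, "dz": 0, "ax": 0, "ay": 0, "az": 0}, {"dx": -0.118, "dy": 0.313, "dz": -0.005, "ax": 0, "ay": 0, "az": 0}, {"dx": -0.118, "dy": 0.313, "dz": -0.009, "ax": 0, "ay": 0, "az": 0}, {"dx": -0.118, "dy": 0.313, "dz": -0.011, "ax": 0, "ay": 0, "az": 0}, {"dx": -0.118, "dy": 0.313, "dz": -0.012, "ax": 0, "ay": 0, "az": 0}, {"dx": -0.118, "dy": 0.313, "dz": -0.0125, "ax": 0, "ay": 0, "az": 0}, {"dx": -0.118, "dy": 0.313, "dz": -0.0125, "ax": 0, "ay": 0, "az": 0}])

```text
t: 11.9
tool_pos: [0.4296, 0.3204, 0.1606]
tool_rot: [-0.035, 0.999, 0.0, 0.0]
wrist_force: [0.4, 0.5, -1.1]
opening: 0.0312
grip_force: 30.4
```

carry_out(motion=[{"dx": 0, "dy": 0, "dz": -0.0005, "ax": 0, "ay": 0, "az": 0}, {"dx": 0, "dy": 0, "dz": -0.001, "ax": 0, "ay": 0, "az": 0}, {"dx": 0, "dy": 0, "dz": -0.001, "ax": 0, "ay": 0, "az": 0}, {"dx": 0, "dy": 0, "dz": -0.001, "ax": 0, "ay": 0, "az": 0}])

```text
t: 12.4
tool_pos: [0.4298, 0.3206, 0.1606]
tool_rot: [-0.035, 0.999, 0.0, 0.001]
wrist_force: [-1.1, -0.7, 6.6]
opening: 0.031
grip_force: 31.1
```

carry_out(motion=[{"dx": 0, "dy": 0, "dz": 0, "ax": 0, "ay": 0, "az": 0}, {"dx": 0, "dy": 0, "dz": 0, "ax": 0, "ay": 0, "az": 0}, {"dx": 0, "dy": 0, "dz": 0, "ax": 0, "ay": 0, "az": 0}, {"dx": 0, "dy": 0, "dz": 0.03, "ax": 0, "ay": 0, "az": 0}, {"dx": 0, "dy": 0, "dz": 0.07, "ax": 0, "ay": 0, "az": 0}, {"dx": 0.015, "dy": -0.03, "dz": 0.1, "ax": 0, "ay": 0, "az": 0}, {"dx": 0.038, "dy": -0.075, "dz": 0.11, "ax": 0, "ay": 0, "az": 0}, {"dx": 0.064, "dy": -0.125, "dz": 0.11, "ax": 0, "ay": 0, "az": 0}, {"dx": 0.09, "dy": -0.175, "dz": 0.11, "ax": 0, "ay": 0, "az": 0}, {"dx": 0.115, "dy": -0.225, "dz": 0.11, "ax": 0, "ay": 0, "az": 0}, {"dx": 0.14, "dy": -0.275, "dz": 0.11, "ax": 0, "ay": 0, "az": 0}, {"dx": 0.165, "dy": -0.325, "dz": 0.11, "ax": 0, "ay": 0, "az": 0}, {"dx": 0.182, "dy": -0.36, "dz": 0.1, "ax": 0, "ay": 0, "az": 0}, {"dx": 0.187, "dy": -0.368, "dz": 0.09, "ax": 0, "ay": 0, "az": 0}, {"dx": 0.187, "dy": -0.368, "dz": 0.06, "ax": 0, "ay": 0, "az": 0}, {"dx": 0.187, "dy": -0.368, "dz": 0.035, "ax": 0, "ay": 0, "az": 0}, {"dx": 0.187, "dy": -0.368, "dz": 0.016, "ax": 0, "ay": 0, "az": 0}, {"dx": 0.187, "dy": -0.368, "dz": 0.0085, "ax": 0, "ay": 0, "az": 0}, {"dx": 0.187, "dy": -0.368, "dz": 0.0085, "ax": 0, "ay": 0, "az": 0}], grip=0.3)

```text
t: 14.78
tool_pos: [0.6159, -0.047, 0.1676]
tool_rot: [-0.035, 0.999, 0.0, -0.001]
wrist_force: [0.0, -0.6, 0.3]
opening: 0.0556
grip_force: 0.0
```

Run:
```python
from h import *
np.set_printoptions(precision=4,suppress=True)
print(monitor.read_state()["tool_pos"])
p=optics.camera_params("wrist"); im=optics.capture("wrist")
for c in("green",):
    b=blobs(mask(im,c),40)[:4]; print(c,[(x,plane(p,x[1],.132)[:2]) for x in b])
for n in("top","scene"):
    p=optics.camera_params(n); im=optics.capture(n); print(n,[(x,plane(p,x[1],.124)[:2]) for x in blobs(mask(im,"yellow"),50)])
```

```text
[ 0.6159 -0.047   0.1676]
green [((5431, [322.5, 259.8]), array([ 0.5828, -0.0497])), ((2476, [322.1, 346.3]), array([ 0.6159, -0.0475]))]
top [((325, [174.3, 291.7]), array([0.4211, 0.2897])), ((88, [159.4, 287.0]), array([0.4279, 0.3206]))]
scene [((352, [497.8, 257.8]), array([0.4746, 0.3086])), ((94, [508.7, 239.2]), array([0.4307, 0.3192]))]
```

carry_out(motion=[{"dx": 0, "dy": 0, "dz": 0, "ax": 0, "ay": 0, "az": 0}, {"dx": 0, "dy": 0, "dz": 0, "ax": 0, "ay": 0, "az": 0}, {"dx": 0, "dy": 0, "dz": 0, "ax": 0, "ay": 0, "az": 0}, {"dx": 0, "dy": 0, "dz": 0, "ax": 0, "ay": 0, "az": 0}, {"dx": 0, "dy": 0, "dz": 0, "ax": 0, "ay": 0, "az": 0}, {"dx": 0, "dy": 0, "dz": 0, "ax": 0, "ay": 0, "az": 0}, {"dx": 0, "dy": 0, "dz": 0.005, "ax": 0, "ay": 0, "az": 0}], grip=-1, squeeze=30)

```text
t: 15.8
tool_pos: [0.6158, -0.0477, 0.1723]
tool_rot: [-0.035, 0.999, 0.0, -0.001]
wrist_force: [0.5, 0.5, -1.2]
opening: 0.0312
grip_force: 29.8
```

carry_out(motion=[{"dx": 0, "dy": 0, "dz": 0.03, "ax": 0, "ay": 0, "az": 0}, {"dx": -0.004, "dy": 0.012, "dz": 0.06, "ax": 0, "ay": 0, "az": 0}, {"dx": -0.015, "dy": 0.05, "dz": 0.09, "ax": 0, "ay": 0, "az": 0}, {"dx": -0.031, "dy": 0.1, "dz": 0.1, "ax": 0, "ay": 0, "az": 0}, {"dx": -0.047, "dy": 0.15, "dz": 0.1, "ax": 0, "ay": 0, "az": 0}, {"dx": -0.062, "dy": 0.2, "dz": 0.1, "ax": 0, "ay": 0, "az": 0}, {"dx": -0.078, "dy": 0.25, "dz": 0.1, "ax": 0, "ay": 0, "az": 0}, {"dx": -0.093, "dy": 0.3, "dz": 0.1, "ax": 0, "ay": 0, "az": 0}, {"dx": -0.107, "dy": 0.345, "dz": 0.1, "ax": 0, "ay": 0, "az": 0}, {"dx": -0.112, "dy": 0.36, "dz": 0.09, "ax": 0, "ay": 0, "az": 0}, {"dx": -0.112, "dy": 0.36, "dz": 0.065, "ax": 0, "ay": 0, "az": 0}, {"dx": -0.112, "dy": 0.36, "dz": 0.04, "ax": 0, "ay": 0, "az": 0}, {"dx": -0.112, "dy": 0.36, "dz": 0.018, "ax": 0, "ay": 0, "az": 0}, {"dx": -0.112, "dy": 0.36, "dz": 0.004, "ax": 0, "ay": 0, "az": 0}, {"dx": -0.112, "dy": 0.36, "dz": -0.004, "ax": 0, "ay": 0, "az": 0}, {"dx": -0.112, "dy": 0.36, "dz": -0.009, "ax": 0, "ay": 0, "az": 0}, {"dx": -0.112, "dy": 0.36, "dz": -0.011, "ax": 0, "ay": 0, "az": 0}, {"dx": -0.112, "dy": 0.36, "dz": -0.012, "ax": 0, "ay": 0, "az": 0}, {"dx": -0.112, "dy": 0.36, "dz": -0.013, "ax": 0, "ay": 0, "az": 0}, {"dx": -0.112, "dy": 0.36, "dz": -0.013, "ax": 0, "ay": 0, "az": 0}])

```text
t: 18.3
tool_pos: [0.5048, 0.3126, 0.1608]
tool_rot: [-0.035, 0.999, 0.0, 0.001]
wrist_force: [-1.5, -0.3, 3.1]
opening: 0.0313
grip_force: 30.5
```

carry_out(motion=[{"dx": 0, "dy": 0, "dz": 0, "ax": 0, "ay": 0, "az": 0}, {"dx": 0, "dy": 0, "dz": 0, "ax": 0, "ay": 0, "az": 0}, {"dx": 0, "dy": 0, "dz": 0, "ax": 0, "ay": 0, "az": 0}, {"dx": 0, "dy": 0, "dz": 0.03, "ax": 0, "ay": 0, "az": 0}, {"dx": 0, "dy": 0, "dz": 0.07, "ax": 0, "ay": 0, "az": 0}, {"dx": 0.005, "dy": -0.03, "dz": 0.1, "ax": 0, "ay": 0, "az": 0}, {"dx": 0.02, "dy": -0.075, "dz": 0.1, "ax": 0, "ay": 0, "az": 0}, {"dx": 0.035, "dy": -0.125, "dz": 0.1, "ax": 0, "ay": 0, "az": 0}, {"dx": 0.05, "dy": -0.175, "dz": 0.1, "ax": 0, "ay": 0, "az": 0}, {"dx": 0.065, "dy": -0.225, "dz": 0.1, "ax": 0, "ay": 0, "az": 0}, {"dx": 0.08, "dy": -0.275, "dz": 0.1, "ax": 0, "ay": 0, "az": 0}, {"dx": 0.081, "dy": -0.3, "dz": 0.1, "ax": 0, "ay": 0, "az": 0}, {"dx": 0.081, "dy": -0.3, "dz": 0.1, "ax": 0, "ay": 0, "az": 0}, {"dx": 0.081, "dy": -0.3, "dz": 0.1, "ax": 0, "ay": 0, "az": 0}], grip=0.5)

```text
t: 20.05
tool_pos: [0.5852, 0.0129, 0.2598]
tool_rot: [-0.035, 0.999, 0.0, -0.0]
wrist_force: [-1.1, 0.6, -0.4]
opening: 0.0638
grip_force: 0.0
```

Run:
```python
from h import *
np.set_printoptions(precision=4,suppress=True)
print(monitor.read_state()["tool_pos"])
p=optics.camera_params("wrist"); im=optics.capture("wrist"); np.savez("w4.npz",**p)
cv2.imwrite("pics/w4.png",im)
for n in("top","scene"):
    q=optics.camera_params(n); i=optics.capture(n); cv2.imwrite(f"pics/{n}4.png",i); print(n,[(x,plane(q,x[1],.124)[:2]) for x in blobs(mask(i,"green"),50)])
# white disc holes (58 mm) on the board
g=cv2.cvtColor(im,cv2.COLOR_BGR2GRAY); m=cv2.inRange(g,150,255)
for c in cv2.findContours(m,cv2.RETR_LIST,1)[0]:
    if 300<cv2.contourArea(c)<20000 and len(c)>20:
        P=np.array([plane(p,v[0],.012)[:2] for v in c],np.float32); e=cv2.fitEllipse(P)
        if max(e[1])<.1: print("disc",np.array(e[0]),np.array(e[1]),c.mean(0))
```

```text
[0.5852 0.0129 0.2598]
top [((236, [181.2, 257.7]), array([0.4902, 0.2865])), ((79, [169.5, 250.4]), array([0.5031, 0.3123]))]
scene [((174, [479.0, 288.2]), array([0.5436, 0.2906])), ((91, [495.7, 273.2]), array([0.5056, 0.3111]))]
disc [0.5948 0.0684] [0.0278 0.0564] [[378.7879 235.0152]]
disc [ 0.6162 -0.0476] [0.0571 0.0572] [[260.4684 246.1139]]
disc [0.5472 0.0078] [0.0571 0.0574] [[320.2775 180.3642]]
disc [0.5194 0.0839] [0.0208 0.0222] [[403.1314 157.1971]]
```

View pics/w4.png

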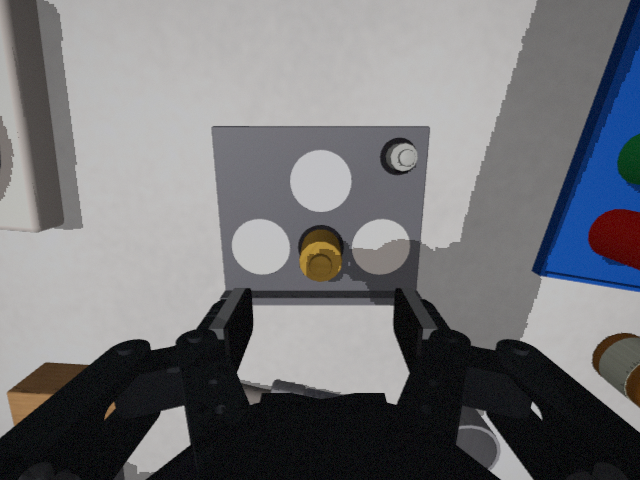

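The board is clear, and the empty discs are centred at (.616,-.048) and (.547,.008). The brass button is at pixel (320,266) with free space around it.

Run:
```python
from h import *
p=np.load("w4.npz"); print(plane(p,(319.5,265.5),.069)); im=cv2.imread("pics/w4.png")
g=cv2.cvtColor(im,cv2.COLOR_BGR2GRAY)[235:300,295:345]; cs=cv2.HoughCircles(cv2.resize(g,None,fx=4,fy=4),3,1.5,20,param1=60,param2=.6,minRadius=30,maxRadius=60)
print([[a/4+295,b/4+235,c/4] for a,b,c in cs[0][:3]] if cs is not None else None)
```

```text
[0.61097895 0.01185242 0.069     ]
[[np.float32(326.3125), np.float32(263.6875), np.float32(14.775)], [np.float32(319.1875), np.float32(266.6875), np.float32(13.5375)], [np.float32(314.3125), np.float32(259.9375), np.float32(14.775)]]
```

carry_out(motion=[{"dx": 0.015, "dy": 0, "dz": -0.01, "ax": 0, "ay": 0, "az": 0}, {"dx": 0.027, "dy": 0, "dz": -0.04, "ax": 0, "ay": 0, "az": 0}, {"dx": 0.027, "dy": 0, "dz": -0.08, "ax": 0, "ay": 0, "az": 0}, {"dx": 0.027, "dy": 0, "dz": -0.11, "ax": 0, "ay": 0, "az": 0}, {"dx": 0.027, "dy": 0, "dz": -0.11, "ax": 0, "ay": 0, "az": 0}])

```text
t: 20.82
tool_pos: [0.6107, 0.013, 0.1465]
tool_rot: [-0.035, 0.999, 0.0, -0.003]
wrist_force: [0.6, 0.1, 0.1]
opening: 0.0638
grip_force: 0.0
```

Run:
```python
from h import *
print(monitor.read_state()["tool_pos"])
p=optics.camera_params("wrist"); im=optics.capture("wrist")
h=cv2.cvtColor(im,cv2.COLOR_BGR2HSV); m=cv2.inRange(h,(15,90,40),(30,255,255)); m[:, :230]=0; m[:,420:]=0
for a,c in blobs(m,200): print(a,c,plane(p,c,.05))
cv2.imwrite("pics/w5.png",im)
```

```text
[0.61067955 0.01300379 0.1464686 ]
4852 [321.7, 278.3] [0.60855364 0.01211269 0.05      ]
```

View pics/w5.png

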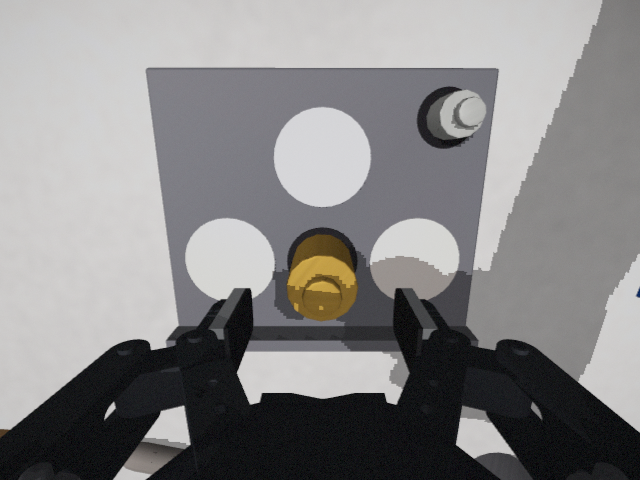

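The brass button sits at (322,290), centred between the fingers. I descend and grip.

carry_out(motion=[{"dx": 0, "dy": 0, "dz": -0.025, "ax": 0, "ay": 0, "az": 0}, {"dx": 0, "dy": 0, "dz": -0.045, "ax": 0, "ay": 0, "az": 0}, {"dx": 0, "dy": 0, "dz": -0.058, "ax": 0, "ay": 0, "az": 0}, {"dx": 0, "dy": 0, "dz": -0.058, "ax": 0, "ay": 0, "az": 0}, {"dx": 0, "dy": 0, "dz": -0.058, "ax": 0, "ay": 0, "az": 0}, {"dx": 0, "dy": 0, "dz": -0.058, "ax": 0, "ay": 0, "az": 0}])

```text
t: 21.62
tool_pos: [0.6132, 0.0123, 0.093]
tool_rot: [-0.035, 0.999, -0.0, 0.001]
wrist_force: [0.9, 0.2, -0.8]
opening: 0.0642
grip_force: 0.0
```

carry_out(motion=[{"dx": 0, "dy": 0, "dz": 0, "ax": 0, "ay": 0, "az": 0}, {"dx": 0, "dy": 0, "dz": 0, "ax": 0, "ay": 0, "az": 0}, {"dx": 0, "dy": 0, "dz": 0, "ax": 0, "ay": 0, "az": 0}, {"dx": 0, "dy": 0, "dz": 0, "ax": 0, "ay": 0, "az": 0}, {"dx": 0, "dy": 0, "dz": 0, "ax": 0, "ay": 0, "az": 0}, {"dx": 0, "dy": 0, "dz": 0, "ax": 0, "ay": 0, "az": 0}, {"dx": 0, "dy": 0, "dz": 0, "ax": 0, "ay": 0, "az": 0}], grip=-1, squeeze=60)

```text
t: 22.5
tool_pos: [0.6129, 0.0126, 0.0927]
tool_rot: [-0.035, 0.999, 0.0, 0.001]
wrist_force: [-1.4, 1.1, 5.9]
opening: 0.0369
grip_force: 60.1
```

Run:
```python
from h import *
s=monitor.read_state(); print(s["tool_pos"],s["wrist_force"])
```

```text
[0.61285172 0.01255775 0.09266658] [-1.35099326  1.06654743  5.89557923]
```

carry_out(motion=[{"dx": 0, "dy": 0, "dz": 0.01, "ax": 0, "ay": 0, "az": 0}, {"dx": 0, "dy": 0, "dz": 0.03, "ax": 0, "ay": 0, "az": 0}, {"dx": 0, "dy": -0.005, "dz": 0.06, "ax": 0, "ay": 0, "az": 0}, {"dx": -0.005, "dy": -0.025, "dz": 0.09, "ax": 0, "ay": 0, "az": 0}, {"dx": -0.015, "dy": -0.06, "dz": 0.1, "ax": 0, "ay": 0, "az": 0}, {"dx": -0.025, "dy": -0.1, "dz": 0.1, "ax": 0, "ay": 0, "az": 0}, {"dx": -0.035, "dy": -0.14, "dz": 0.1, "ax": 0, "ay": 0, "az": 0}, {"dx": -0.045, "dy": -0.18, "dz": 0.1, "ax": 0, "ay": 0, "az": 0}, {"dx": -0.055, "dy": -0.22, "dz": 0.1, "ax": 0, "ay": 0, "az": 0}, {"dx": -0.065, "dy": -0.26, "dz": 0.1, "ax": 0, "ay": 0, "az": 0}, {"dx": -0.075, "dy": -0.3, "dz": 0.1, "ax": 0, "ay": 0, "az": 0}, {"dx": -0.081, "dy": -0.325, "dz": 0.1, "ax": 0, "ay": 0, "az": 0}, {"dx": -0.081, "dy": -0.334, "dz": 0.1, "ax": 0, "ay": 0, "az": 0}, {"dx": -0.081, "dy": -0.334, "dz": 0.1, "ax": 0, "ay": 0, "az": 0}, {"dx": -0.081, "dy": -0.334, "dz": 0.1, "ax": 0, "ay": 0, "az": 0}])

```text
t: 24.38
tool_pos: [0.5315, -0.3204, 0.1916]
tool_rot: [-0.036, 0.999, 0.001, -0.0]
wrist_force: [0.2, 0.4, -4.6]
opening: 0.0366
grip_force: 60.8
```

Run:
```python
from h import *
np.set_printoptions(precision=4,suppress=True)
s=monitor.read_state(); print(s["tool_pos"],s["wrist_force"])
p=optics.camera_params("wrist"); im=optics.capture("wrist"); cv2.imwrite("pics/w6.png",im); np.savez("w6.npz",**p)
X=s["tool_pos"].copy()
for d in(-.002,0,.002): X=s["tool_pos"]+[d,0,-.0237]; print("button px expected",d,proj(p,X))
print("pan est px",proj(p,np.array([.531,-.322,.053])))
```

```text
[ 0.5315 -0.3204  0.1916] [ 0.17    0.3529 -4.5708]
button px expected -0.002 [323.86   361.9532]
button px expected 0 [323.4203 367.1786]
button px expected 0.002 [322.985  372.3518]
pan est px [320.5219 255.4218]
```

View pics/w6.png

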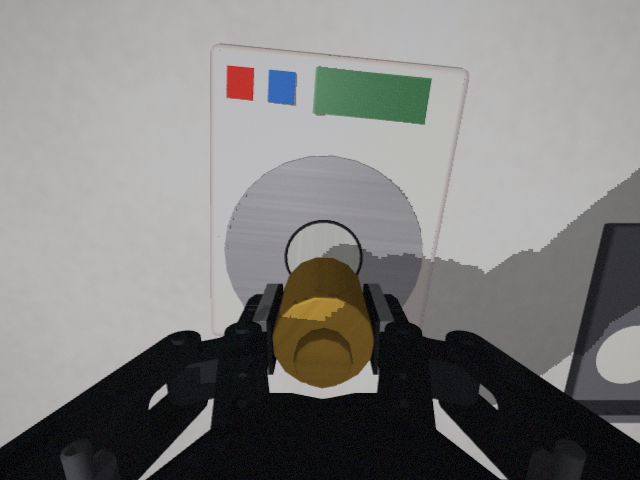

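The picture shows the ring at columns 285–362, top row 220. The held brass weight has its far edge at row 386. I'll fit both numerically.

Run:
```python
from h import *
np.set_printoptions(precision=4,suppress=True)
p=np.load("w6.npz"); im=cv2.imread("pics/w6.png"); g=cv2.cvtColor(im,cv2.COLOR_BGR2GRAY)
tp=np.array([.5315,-.3204,.1916])
for n,o in(("cyl top far edge",(.019,0,-.0357)),("cyl top near edge",(-.019,0,-.0357)),("bottom near edge",(-.019,0,-.0807)),("btn top near",(-.01,0,-.0237)),("btn top far",(.01,0,-.0237)),("btn base near",(-.01,0,-.0357))): print(n,proj(p,tp+o))
# ring: black thin line
m=((g<60)&(np.indices(g.shape)[0]<262)&(np.indices(g.shape)[0]>212)&(np.indices(g.shape)[1]>275)&(np.indices(g.shape)[1]<372)).astype(np.uint8)
v,u=np.nonzero(m); P=np.array([plane(p,(a,b),.053)[:2] for a,b in zip(u,v)])
def circ(P):
    for _ in range(4):
        A=np.c_[2*P,np.ones(len(P))]; x=np.linalg.lstsq(A,(P**2).sum(1),rcond=None)[0]; R=np.sqrt(x[2]+x[0]**2+x[1]**2); e=abs(np.hypot(*(P-x[:2]).T)-R); P=P[e<max(.0015,1.5*np.median(e))]
    return x[:2],R,len(P)
print("ring",circ(P))
# pan edge along rays in the upper half
t,s=[optics.camera_params(n) for n in("top","scene")]
for n,q,box in(("top",t,(440,238,505,300)),("scene",s,(125,170,200,232))):
    i=cv2.cvtColor(cv2.imread(f"pics/{n}0.png"),cv2.COLOR_BGR2GRAY); c0=proj(q,np.array([.531,-.321,.053]))
    E=[]
    for a in np.arange(0,2*np.pi,.05):
        X=[np.array([.531+R*np.cos(a),-.321+R*np.sin(a),.053]) for R in np.arange(.018,.034,.0005)]
        uv=np.array([proj(q,x) for x in X],np.float32); z=cv2.remap(i,uv[:,0].reshape(1,-1),uv[:,1].reshape(1,-1),1)[0].astype(float); k=z.argmin(); E.append(X[k][:2])
    print(n,circ(np.array(E)))
```

```text
cyl top far edge [319.7204 389.7605]
cyl top near edge [327.2401 298.4719]
bottom near edge [325.9046 257.1299]
btn top near [325.6645 340.5019]
btn top far [321.2883 392.5082]
btn base near [325.3393 321.5473]
ring (array([ 0.5319, -0.3201]), np.float64(0.024608036407372948), 210)
top (array([ 0.531 , -0.3213]), np.float64(0.025219319838894565), 126)
scene (array([ 0.5335, -0.3216]), np.float64(0.02540272552195755), 126)
```

carry_out(motion=[{"dx": 0.001, "dy": 0.001, "dz": -0.015, "ax": 0, "ay": 0, "az": 0}, {"dx": 0.001, "dy": 0.001, "dz": -0.03, "ax": 0, "ay": 0, "az": 0}, {"dx": 0.001, "dy": 0.001, "dz": -0.043, "ax": 0, "ay": 0, "az": 0}, {"dx": 0.001, "dy": 0.001, "dz": -0.05, "ax": 0, "ay": 0, "az": 0}, {"dx": 0.001, "dy": 0.001, "dz": -0.053, "ax": 0, "ay": 0, "az": 0}, {"dx": 0.001, "dy": 0.001, "dz": -0.055, "ax": 0, "ay": 0, "az": 0}, {"dx": 0.001, "dy": 0.001, "dz": -0.056, "ax": 0, "ay": 0, "az": 0}, {"dx": 0.001, "dy": 0.001, "dz": -0.057, "ax": 0, "ay": 0, "az": 0}, {"dx": 0.001, "dy": 0.001, "dz": -0.058, "ax": 0, "ay": 0, "az": 0}, {"dx": 0.001, "dy": 0.001, "dz": -0.058, "ax": 0, "ay": 0, "az": 0}, {"dx": 0.001, "dy": 0.001, "dz": -0.058, "ax": 0, "ay": 0, "az": 0}])

```text
t: 25.8
tool_pos: [0.5324, -0.3207, 0.134]
tool_rot: [-0.035, 0.999, 0.0, 0.0]
wrist_force: [-0.7, 0.6, -4.9]
opening: 0.0369
grip_force: 60.8
```

carry_out(motion=[{"dx": 0, "dy": 0, "dz": -0.0005, "ax": 0, "ay": 0, "az": 0}, {"dx": 0, "dy": 0, "dz": -0.001, "ax": 0, "ay": 0, "az": 0}, {"dx": 0, "dy": 0, "dz": -0.001, "ax": 0, "ay": 0, "az": 0}, {"dx": 0, "dy": 0, "dz": -0.001, "ax": 0, "ay": 0, "az": 0}])

```text
t: 26.3
tool_pos: [0.5325, -0.3207, 0.1336]
tool_rot: [-0.035, 0.999, -0.0, 0.0]
wrist_force: [-3.1, 0.9, 5.1]
opening: 0.0369
grip_force: 61.2
```

carry_out(motion=[{"dx": 0, "dy": 0, "dz": 0, "ax": 0, "ay": 0, "az": 0}, {"dx": 0, "dy": 0, "dz": 0, "ax": 0, "ay": 0, "az": 0}, {"dx": 0, "dy": 0, "dz": 0, "ax": 0, "ay": 0, "az": 0}, {"dx": 0, "dy": 0, "dz": 0, "ax": 0, "ay": 0, "az": 0}, {"dx": 0, "dy": 0, "dz": 0.02, "ax": 0, "ay": 0, "az": 0}, {"dx": 0, "dy": 0, "dz": 0.06, "ax": 0, "ay": 0, "az": 0}, {"dx": 0, "dy": 0.02, "dz": 0.1, "ax": 0, "ay": 0, "az": 0}, {"dx": 0.005, "dy": 0.07, "dz": 0.13, "ax": 0, "ay": 0, "az": 0}, {"dx": 0.01, "dy": 0.13, "dz": 0.137, "ax": 0, "ay": 0, "az": 0}, {"dx": 0.014, "dy": 0.19, "dz": 0.137, "ax": 0, "ay": 0, "az": 0}, {"dx": 0.018, "dy": 0.25, "dz": 0.137, "ax": 0, "ay": 0, "az": 0}, {"dx": 0.022, "dy": 0.31, "dz": 0.137, "ax": 0, "ay": 0, "az": 0}, {"dx": 0.026, "dy": 0.37, "dz": 0.137, "ax": 0, "ay": 0, "az": 0}, {"dx": 0.03, "dy": 0.43, "dz": 0.137, "ax": 0, "ay": 0, "az": 0}, {"dx": 0.035, "dy": 0.49, "dz": 0.137, "ax": 0, "ay": 0, "az": 0}, {"dx": 0.04, "dy": 0.55, "dz": 0.137, "ax": 0, "ay": 0, "az": 0}, {"dx": 0.044, "dy": 0.6, "dz": 0.137, "ax": 0, "ay": 0, "az": 0}, {"dx": 0.047, "dy": 0.626, "dz": 0.137, "ax": 0, "ay": 0, "az": 0}, {"dx": 0.047, "dy": 0.626, "dz": 0.137, "ax": 0, "ay": 0, "az": 0}, {"dx": 0.047, "dy": 0.626, "dz": 0.137, "ax": 0, "ay": 0, "az": 0}], grip=0.3)

```text
t: 28.8
tool_pos: [0.5794, 0.3047, 0.2698]
tool_rot: [-0.035, 0.999, -0.0, -0.0]
wrist_force: [-0.3, 1.0, -0.1]
opening: 0.0554
grip_force: 0.0
```

Run:
```python
from h import *
np.set_printoptions(precision=4,suppress=True)
s=monitor.read_state(); print(s["tool_pos"],s["joint_pos"])
p=optics.camera_params("wrist"); im=optics.capture("wrist"); cv2.imwrite("pics/w7.png",im)
for c in("red","yellow","green"): print(c,[(x,plane(p,x[1],.124)[:2]) for x in blobs(mask(im,c),100)[:4]])
i=[optics.capture(n) for n in("top","scene")]
cv2.imwrite("pics/pan.png",np.hstack([cv2.resize(i[0][225:335,415:525],(400,400)),cv2.resize(i[1][140:250,105:215],(400,400))]))
```

```text
[0.5794 0.3047 0.2698] [ 0.3874  0.5567  0.2758  1.2904 -0.0004  0.3179]
red [((1665, [324.8, 215.7]), array([0.5535, 0.3039])), ((753, [325.6, 251.4]), array([0.5782, 0.3062]))]
yellow [((2899, [353.8, 51.9]), array([0.4556, 0.3138])), ((687, [370.8, 9.1]), array([0.4335, 0.3213]))]
green [((1083, [331.7, 142.2]), array([0.5067, 0.3048])), ((972, [345.1, 138.4]), array([0.5039, 0.313 ]))]
```

View pics/pan.png

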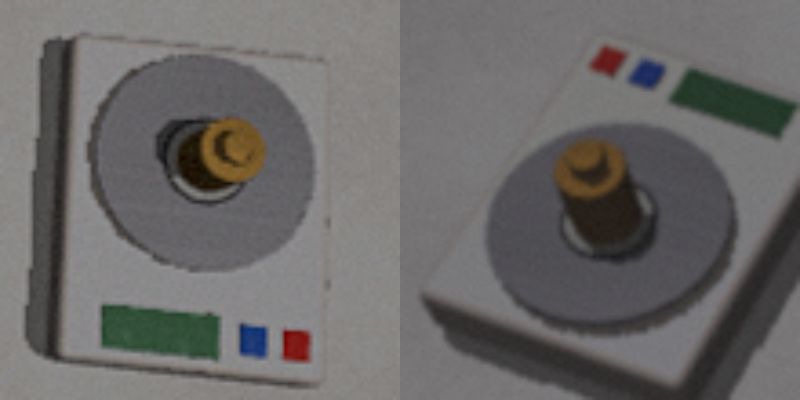

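The weight stands upright in the printed ring at the middle of the pan, and the red bottle lies directly below the gripper. Now the bottles go back, red first.

carry_out(motion=[{"dx": 0, "dy": 0, "dz": -0.035, "ax": 0, "ay": 0, "az": 0}, {"dx": 0, "dy": 0, "dz": -0.07, "ax": 0, "ay": 0, "az": 0}, {"dx": 0, "dy": 0, "dz": -0.095, "ax": 0, "ay": 0, "az": 0}, {"dx": 0, "dy": 0, "dz": -0.11, "ax": 0, "ay": 0, "az": 0}, {"dx": 0, "dy": 0, "dz": -0.11, "ax": 0, "ay": 0, "az": 0}, {"dx": 0, "dy": 0, "dz": -0.11, "ax": 0, "ay": 0, "az": 0}])

```text
t: 29.7
tool_pos: [0.5802, 0.3054, 0.1613]
tool_rot: [-0.035, 0.999, 0.0, 0.001]
wrist_force: [-0.4, 0.7, 0.0]
opening: 0.0555
grip_force: 0.0
```

carry_out(motion=[{"dx": 0, "dy": 0, "dz": 0, "ax": 0, "ay": 0, "az": 0}, {"dx": 0, "dy": 0, "dz": 0, "ax": 0, "ay": 0, "az": 0}, {"dx": 0, "dy": 0, "dz": 0, "ax": 0, "ay": 0, "az": 0}, {"dx": 0, "dy": 0, "dz": 0, "ax": 0, "ay": 0, "az": 0}, {"dx": 0, "dy": 0, "dz": 0, "ax": 0, "ay": 0, "az": 0}, {"dx": 0, "dy": 0, "dz": 0, "ax": 0, "ay": 0, "az": 0}, {"dx": 0, "dy": 0, "dz": 0.005, "ax": 0, "ay": 0, "az": 0}], grip=-1, squeeze=30)

```text
t: 30.58
tool_pos: [0.579, 0.3051, 0.1646]
tool_rot: [-0.035, 0.999, -0.0, -0.001]
wrist_force: [-1.2, 0.3, -1.0]
opening: 0.0317
grip_force: 29.8
```

carry_out(motion=[{"dx": 0, "dy": 0, "dz": 0.03, "ax": 0, "ay": 0, "az": 0}, {"dx": 0, "dy": -0.01, "dz": 0.06, "ax": 0, "ay": 0, "az": 0}, {"dx": 0.005, "dy": -0.04, "dz": 0.08, "ax": 0, "ay": 0, "az": 0}, {"dx": 0.01, "dy": -0.08, "dz": 0.08, "ax": 0, "ay": 0, "az": 0}, {"dx": 0.015, "dy": -0.12, "dz": 0.08, "ax": 0, "ay": 0, "az": 0}, {"dx": 0.02, "dy": -0.16, "dz": 0.08, "ax": 0, "ay": 0, "az": 0}, {"dx": 0.025, "dy": -0.2, "dz": 0.08, "ax": 0, "ay": 0, "az": 0}, {"dx": 0.028, "dy": -0.226, "dz": 0.08, "ax": 0, "ay": 0, "az": 0}, {"dx": 0.029, "dy": -0.2335, "dz": 0.07, "ax": 0, "ay": 0, "az": 0}, {"dx": 0.029, "dy": -0.2335, "dz": 0.05, "ax": 0, "ay": 0, "az": 0}, {"dx": 0.029, "dy": -0.2335, "dz": 0.03, "ax": 0, "ay": 0, "az": 0}, {"dx": 0.029, "dy": -0.2335, "dz": 0.016, "ax": 0, "ay": 0, "az": 0}, {"dx": 0.029, "dy": -0.2335, "dz": 0.009, "ax": 0, "ay": 0, "az": 0}, {"dx": 0.029, "dy": -0.2335, "dz": 0.006, "ax": 0, "ay": 0, "az": 0}, {"dx": 0.029, "dy": -0.2335, "dz": 0.0045, "ax": 0, "ay": 0, "az": 0}, {"dx": 0.029, "dy": -0.2335, "dz": 0.0035, "ax": 0, "ay": 0, "az": 0}, {"dx": 0.029, "dy": -0.2335, "dz": 0.003, "ax": 0, "ay": 0, "az": 0}, {"dx": 0.029, "dy": -0.2335, "dz": 0.003, "ax": 0, "ay": 0, "az": 0}, {"dx": 0.029, "dy": -0.2335, "dz": 0.0025, "ax": 0, "ay": 0, "az": 0}, {"dx": 0.029, "dy": -0.2335, "dz": 0.0025, "ax": 0, "ay": 0, "az": 0}])

```text
t: 33.08
tool_pos: [0.6091, 0.0719, 0.1693]
tool_rot: [-0.035, 0.999, 0.0, 0.001]
wrist_force: [-2.3, 0.5, 6.7]
opening: 0.0311
grip_force: 30.9
```

carry_out(motion=[{"dx": 0, "dy": 0, "dz": 0, "ax": 0, "ay": 0, "az": 0}, {"dx": 0, "dy": 0, "dz": 0, "ax": 0, "ay": 0, "az": 0}, {"dx": 0, "dy": 0, "dz": 0, "ax": 0, "ay": 0, "az": 0}, {"dx": 0, "dy": 0, "dz": 0.03, "ax": 0, "ay": 0, "az": 0}, {"dx": 0, "dy": 0, "dz": 0.07, "ax": 0, "ay": 0, "az": 0}, {"dx": -0.01, "dy": 0.025, "dz": 0.1, "ax": 0, "ay": 0, "az": 0}, {"dx": -0.03, "dy": 0.07, "dz": 0.1, "ax": 0, "ay": 0, "az": 0}, {"dx": -0.05, "dy": 0.115, "dz": 0.1, "ax": 0, "ay": 0, "az": 0}, {"dx": -0.07, "dy": 0.16, "dz": 0.1, "ax": 0, "ay": 0, "az": 0}, {"dx": -0.09, "dy": 0.205, "dz": 0.1, "ax": 0, "ay": 0, "az": 0}, {"dx": -0.102, "dy": 0.235, "dz": 0.1, "ax": 0, "ay": 0, "az": 0}, {"dx": -0.104, "dy": 0.2405, "dz": 0.09, "ax": 0, "ay": 0, "az": 0}, {"dx": -0.104, "dy": 0.2405, "dz": 0.08, "ax": 0, "ay": 0, "az": 0}, {"dx": -0.104, "dy": 0.2405, "dz": 0.045, "ax": 0, "ay": 0, "az": 0}, {"dx": -0.104, "dy": 0.2405, "dz": 0.015, "ax": 0, "ay": 0, "az": 0}, {"dx": -0.104, "dy": 0.2405, "dz": 0, "ax": 0, "ay": 0, "az": 0}, {"dx": -0.104, "dy": 0.2405, "dz": -0.0075, "ax": 0, "ay": 0, "az": 0}, {"dx": -0.104, "dy": 0.2405, "dz": -0.0075, "ax": 0, "ay": 0, "az": 0}, {"dx": -0.104, "dy": 0.2405, "dz": -0.0075, "ax": 0, "ay": 0, "az": 0}], grip=0.3)

```text
t: 35.45
tool_pos: [0.5052, 0.3126, 0.1611]
tool_rot: [-0.035, 0.999, 0.0, 0.001]
wrist_force: [0.6, -0.4, 0.5]
opening: 0.0553
grip_force: 0.0
```

carry_out(motion=[{"dx": 0, "dy": 0, "dz": 0, "ax": 0, "ay": 0, "az": 0}, {"dx": 0, "dy": 0, "dz": 0, "ax": 0, "ay": 0, "az": 0}, {"dx": 0, "dy": 0, "dz": 0, "ax": 0, "ay": 0, "az": 0}, {"dx": 0, "dy": 0, "dz": 0, "ax": 0, "ay": 0, "az": 0}, {"dx": 0, "dy": 0, "dz": 0, "ax": 0, "ay": 0, "az": 0}, {"dx": 0, "dy": 0, "dz": 0, "ax": 0, "ay": 0, "az": 0}, {"dx": 0, "dy": 0, "dz": 0.005, "ax": 0, "ay": 0, "az": 0}], grip=-1, squeeze=30)

```text
t: 36.33
tool_pos: [0.5038, 0.312, 0.1644]
tool_rot: [-0.035, 0.999, -0.0, -0.001]
wrist_force: [0.2, -0.0, -1.6]
opening: 0.0314
grip_force: 29.8
```

Run:
```python
from h import *
np.set_printoptions(precision=4,suppress=True)
for n in("top","scene"):
    p=optics.camera_params(n); i=optics.capture(n)
    print(n,[(x,plane(p,x[1],.132)[:2]) for x in blobs(mask(i,"red"),70)])
```

```text
top [((251, [296.2, 222.5]), array([0.5811, 0.062 ])), ((79, [292.7, 210.3]), array([0.6062, 0.0717]))]
scene [((288, [337.1, 294.3]), array([0.6422, 0.075 ])), ((245, [362.4, 183.8]), array([0.4143, 0.0448])), ((108, [341.4, 276.2]), array([0.6083, 0.0707])), ((103, [10.2, 10.6]), array([ 0.2402, -0.8392]))]
```

carry_out(motion=[{"dx": 0, "dy": 0, "dz": 0.04, "ax": 0, "ay": 0, "az": 0}, {"dx": 0, "dy": 0, "dz": 0.09, "ax": 0, "ay": 0, "az": 0}, {"dx": 0.005, "dy": -0.02, "dz": 0.135, "ax": 0, "ay": 0, "az": 0}, {"dx": 0.02, "dy": -0.065, "dz": 0.155, "ax": 0, "ay": 0, "az": 0}, {"dx": 0.036, "dy": -0.115, "dz": 0.155, "ax": 0, "ay": 0, "az": 0}, {"dx": 0.052, "dy": -0.165, "dz": 0.155, "ax": 0, "ay": 0, "az": 0}, {"dx": 0.067, "dy": -0.215, "dz": 0.155, "ax": 0, "ay": 0, "az": 0}, {"dx": 0.083, "dy": -0.265, "dz": 0.155, "ax": 0, "ay": 0, "az": 0}, {"dx": 0.098, "dy": -0.315, "dz": 0.155, "ax": 0, "ay": 0, "az": 0}, {"dx": 0.109, "dy": -0.35, "dz": 0.155, "ax": 0, "ay": 0, "az": 0}, {"dx": 0.112, "dy": -0.36, "dz": 0.145, "ax": 0, "ay": 0, "az": 0}, {"dx": 0.112, "dy": -0.36, "dz": 0.12, "ax": 0, "ay": 0, "az": 0}, {"dx": 0.112, "dy": -0.36, "dz": 0.09, "ax": 0, "ay": 0, "az": 0}, {"dx": 0.112, "dy": -0.36, "dz": 0.06, "ax": 0, "ay": 0, "az": 0}, {"dx": 0.112, "dy": -0.36, "dz": 0.035, "ax": 0, "ay": 0, "az": 0}, {"dx": 0.112, "dy": -0.36, "dz": 0.018, "ax": 0, "ay": 0, "az": 0}, {"dx": 0.112, "dy": -0.36, "dz": 0.01, "ax": 0, "ay": 0, "az": 0}, {"dx": 0.112, "dy": -0.36, "dz": 0.007, "ax": 0, "ay": 0, "az": 0}, {"dx": 0.112, "dy": -0.36, "dz": 0.006, "ax": 0, "ay": 0, "az": 0}, {"dx": 0.112, "dy": -0.36, "dz": 0.006, "ax": 0, "ay": 0, "az": 0}])

```text
t: 38.92
tool_pos: [0.6168, -0.0477, 0.1716]
tool_rot: [-0.035, 0.999, -0.0, 0.001]
wrist_force: [0.4, -0.2, -2.4]
opening: 0.0311
grip_force: 30.2
```

carry_out(motion=[{"dx": 0, "dy": 0, "dz": -0.0015, "ax": 0, "ay": 0, "az": 0}, {"dx": 0, "dy": 0, "dz": -0.0025, "ax": 0, "ay": 0, "az": 0}, {"dx": 0, "dy": 0, "dz": -0.003, "ax": 0, "ay": 0, "az": 0}, {"dx": 0, "dy": 0, "dz": -0.0035, "ax": 0, "ay": 0, "az": 0}, {"dx": 0, "dy": 0, "dz": -0.0035, "ax": 0, "ay": 0, "az": 0}, {"dx": 0, "dy": 0, "dz": -0.0035, "ax": 0, "ay": 0, "az": 0}])

```text
t: 39.67
tool_pos: [0.6168, -0.0477, 0.1689]
tool_rot: [-0.035, 0.999, -0.0, 0.001]
wrist_force: [-2.0, 0.4, 7.6]
opening: 0.0313
grip_force: 31.0
```

carry_out(motion=[{"dx": 0, "dy": 0, "dz": 0, "ax": 0, "ay": 0, "az": 0}, {"dx": 0, "dy": 0, "dz": 0, "ax": 0, "ay": 0, "az": 0}, {"dx": 0, "dy": 0, "dz": 0, "ax": 0, "ay": 0, "az": 0}, {"dx": 0, "dy": 0, "dz": 0.03, "ax": 0, "ay": 0, "az": 0}, {"dx": 0, "dy": 0, "dz": 0.07, "ax": 0, "ay": 0, "az": 0}, {"dx": -0.012, "dy": 0.025, "dz": 0.11, "ax": 0, "ay": 0, "az": 0}, {"dx": -0.035, "dy": 0.07, "dz": 0.12, "ax": 0, "ay": 0, "az": 0}, {"dx": -0.061, "dy": 0.12, "dz": 0.12, "ax": 0, "ay": 0, "az": 0}, {"dx": -0.087, "dy": 0.17, "dz": 0.12, "ax": 0, "ay": 0, "az": 0}, {"dx": -0.112, "dy": 0.22, "dz": 0.12, "ax": 0, "ay": 0, "az": 0}, {"dx": -0.138, "dy": 0.27, "dz": 0.12, "ax": 0, "ay": 0, "az": 0}, {"dx": -0.163, "dy": 0.32, "dz": 0.12, "ax": 0, "ay": 0, "az": 0}, {"dx": -0.183, "dy": 0.36, "dz": 0.11, "ax": 0, "ay": 0, "az": 0}, {"dx": -0.187, "dy": 0.368, "dz": 0.1, "ax": 0, "ay": 0, "az": 0}, {"dx": -0.187, "dy": 0.368, "dz": 0.06, "ax": 0, "ay": 0, "az": 0}, {"dx": -0.187, "dy": 0.368, "dz": 0.025, "ax": 0, "ay": 0, "az": 0}, {"dx": -0.187, "dy": 0.368, "dz": 0.003, "ax": 0, "ay": 0, "az": 0}, {"dx": -0.187, "dy": 0.368, "dz": -0.0075, "ax": 0, "ay": 0, "az": 0}, {"dx": -0.187, "dy": 0.368, "dz": -0.0075, "ax": 0, "ay": 0, "az": 0}, {"dx": -0.187, "dy": 0.368, "dz": -0.0075, "ax": 0, "ay": 0, "az": 0}], grip=0.3)

```text
t: 42.18
tool_pos: [0.4302, 0.3205, 0.161]
tool_rot: [-0.035, 0.999, 0.0, 0.001]
wrist_force: [0.4, 0.9, -0.1]
opening: 0.0555
grip_force: 0.0
```

carry_out(motion=[{"dx": 0, "dy": 0, "dz": 0, "ax": 0, "ay": 0, "az": 0}, {"dx": 0, "dy": 0, "dz": 0, "ax": 0, "ay": 0, "az": 0}, {"dx": 0, "dy": 0, "dz": 0, "ax": 0, "ay": 0, "az": 0}, {"dx": 0, "dy": 0, "dz": 0, "ax": 0, "ay": 0, "az": 0}, {"dx": 0, "dy": 0, "dz": 0, "ax": 0, "ay": 0, "az": 0}, {"dx": 0, "dy": 0, "dz": 0, "ax": 0, "ay": 0, "az": 0}, {"dx": 0, "dy": 0, "dz": 0.005, "ax": 0, "ay": 0, "az": 0}], grip=-1, squeeze=30)

```text
t: 43.05
tool_pos: [0.4289, 0.3201, 0.1646]
tool_rot: [-0.035, 0.999, -0.0, -0.001]
wrist_force: [0.2, -0.5, -1.4]
opening: 0.0317
grip_force: 29.9
```

Run:
```python
from h import *
np.set_printoptions(precision=4,suppress=True)
for n in("top","scene"):
    p=optics.camera_params(n); i=optics.capture(n)
    print(n,[(x,plane(p,x[1],.132)[:2]) for x in blobs(mask(i,"green"),70)])
```

```text
top [((138, [351.5, 223.8]), array([ 0.588 , -0.0504])), ((73, [351.4, 211.0]), array([ 0.6151, -0.0483]))]
scene [((92, [265.1, 277.1]), array([ 0.6551, -0.0468])), ((88, [272.5, 258.2]), array([ 0.6175, -0.049 ]))]
```

carry_out(motion=[{"dx": 0, "dy": 0, "dz": 0.035, "ax": 0, "ay": 0, "az": 0}, {"dx": 0.004, "dy": -0.01, "dz": 0.08, "ax": 0, "ay": 0, "az": 0}, {"dx": 0.017, "dy": -0.045, "dz": 0.1, "ax": 0, "ay": 0, "az": 0}, {"dx": 0.034, "dy": -0.09, "dz": 0.1, "ax": 0, "ay": 0, "az": 0}, {"dx": 0.053, "dy": -0.14, "dz": 0.1, "ax": 0, "ay": 0, "az": 0}, {"dx": 0.072, "dy": -0.19, "dz": 0.1, "ax": 0, "ay": 0, "az": 0}, {"dx": 0.09, "dy": -0.24, "dz": 0.1, "ax": 0, "ay": 0, "az": 0}, {"dx": 0.107, "dy": -0.285, "dz": 0.1, "ax": 0, "ay": 0, "az": 0}, {"dx": 0.116, "dy": -0.308, "dz": 0.1, "ax": 0, "ay": 0, "az": 0}, {"dx": 0.118, "dy": -0.313, "dz": 0.09, "ax": 0, "ay": 0, "az": 0}, {"dx": 0.118, "dy": -0.313, "dz": 0.07, "ax": 0, "ay": 0, "az": 0}, {"dx": 0.118, "dy": -0.313, "dz": 0.045, "ax": 0, "ay": 0, "az": 0}, {"dx": 0.118, "dy": -0.313, "dz": 0.025, "ax": 0, "ay": 0, "az": 0}, {"dx": 0.118, "dy": -0.313, "dz": 0.013, "ax": 0, "ay": 0, "az": 0}, {"dx": 0.118, "dy": -0.313, "dz": 0.008, "ax": 0, "ay": 0, "az": 0}, {"dx": 0.118, "dy": -0.313, "dz": 0.006, "ax": 0, "ay": 0, "az": 0}, {"dx": 0.118, "dy": -0.313, "dz": 0.006, "ax": 0, "ay": 0, "az": 0}])

```text
t: 45.28
tool_pos: [0.5478, 0.0074, 0.1714]
tool_rot: [-0.035, 0.999, 0.0, 0.001]
wrist_force: [-0.3, -0.7, -1.0]
opening: 0.031
grip_force: 30.4
```

carry_out(motion=[{"dx": 0, "dy": 0, "dz": -0.0015, "ax": 0, "ay": 0, "az": 0}, {"dx": 0, "dy": 0, "dz": -0.0025, "ax": 0, "ay": 0, "az": 0}, {"dx": 0, "dy": 0, "dz": -0.003, "ax": 0, "ay": 0, "az": 0}, {"dx": 0, "dy": 0, "dz": -0.0035, "ax": 0, "ay": 0, "az": 0}, {"dx": 0, "dy": 0, "dz": -0.0035, "ax": 0, "ay": 0, "az": 0}, {"dx": 0, "dy": 0, "dz": -0.0035, "ax": 0, "ay": 0, "az": 0}])

```text
t: 46.02
tool_pos: [0.548, 0.0073, 0.169]
tool_rot: [-0.035, 0.999, -0.0, 0.001]
wrist_force: [-2.5, 0.7, 8.1]
opening: 0.0317
grip_force: 31.3
```

carry_out(motion=[{"dx": 0, "dy": 0, "dz": 0, "ax": 0, "ay": 0, "az": 0}, {"dx": 0, "dy": 0, "dz": 0, "ax": 0, "ay": 0, "az": 0}, {"dx": 0, "dy": 0, "dz": 0, "ax": 0, "ay": 0, "az": 0}, {"dx": 0, "dy": 0, "dz": 0.03, "ax": 0, "ay": 0, "az": 0}, {"dx": 0, "dy": 0, "dz": 0.08, "ax": 0, "ay": 0, "az": 0}, {"dx": -0.01, "dy": 0.03, "dz": 0.12, "ax": 0, "ay": 0, "az": 0}, {"dx": -0.04, "dy": 0.09, "dz": 0.13, "ax": 0, "ay": 0, "az": 0}, {"dx": -0.06, "dy": 0.14, "dz": 0.13, "ax": 0, "ay": 0, "az": 0}, {"dx": -0.08, "dy": 0.19, "dz": 0.13, "ax": 0, "ay": 0, "az": 0}, {"dx": -0.1, "dy": 0.24, "dz": 0.13, "ax": 0, "ay": 0, "az": 0}, {"dx": -0.12, "dy": 0.29, "dz": 0.13, "ax": 0, "ay": 0, "az": 0}, {"dx": -0.12, "dy": 0.29, "dz": 0.13, "ax": 0, "ay": 0, "az": 0}, {"dx": -0.12, "dy": 0.29, "dz": 0.13, "ax": 0, "ay": 0, "az": 0}], grip=0.3)

```text
t: 47.65
tool_pos: [0.4274, 0.2972, 0.2973]
tool_rot: [-0.035, 0.999, -0.0, -0.0]
wrist_force: [-0.7, -0.1, 0.9]
opening: 0.0555
grip_force: 0.0
```

Run:
```python
from h import *
np.set_printoptions(precision=4,suppress=True)
I=[]
for n in("top","scene"):
    p=optics.camera_params(n); i=optics.capture(n); I.append(i)
    for c in("red","yellow","green"): print(n,c,[plane(p,x[1],.132)[:2] for x in blobs(mask(i,c),70)])
cv2.imwrite("pics/end.png",np.hstack([cv2.resize(I[0][190:300,260:520],(400,170)),cv2.resize(I[1][130:350,100:400],(400,293))[:170]]) if 0 else np.vstack([cv2.resize(I[0][190:340,260:520],(520,300)),cv2.resize(I[1][150:350,100:400],(520,300))]))
```

```text
top red [array([0.5815, 0.0625]), array([0.6062, 0.0717])]
top yellow [array([0.5244, 0.0035]), array([ 0.523, -0.309]), array([0.5461, 0.0067])]
top green [array([ 0.5878, -0.0504]), array([ 0.6151, -0.0483])]
scene red [array([0.644 , 0.0718]), array([0.4118, 0.0622]), array([0.6083, 0.0707]), array([0.4174, 0.0209]), array([ 0.2398, -0.8392])]
scene yellow [array([0.5855, 0.016 ]), array([0.5482, 0.0059])]
scene green [array([ 0.6549, -0.0468]), array([ 0.6173, -0.0491])]
```

View pics/end.png

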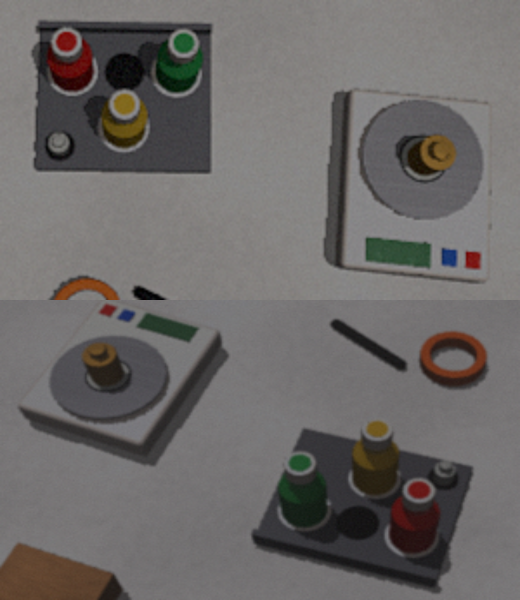

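All three bottles stand back on their discs, with the dots within 1 mm of where they began. The weight is upright in the pan's ring, the small weight hasn't moved, and the arm is clear.

```bash
python3 -c "
from station import r
print(r.finish_job())"
```

```text
the job is handed in; nothing more can be done
None
```

The job is handed in at about 48 s: the brass weight stands in the middle of the scale's pan, all three bottles are upright within about 1 mm of their original spots, and the small weight was not touched.

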